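Unlock a shelf bracket with a hex key and lift it off its keyhole

TASK

Take the hex key from its wooden stand, feel for the sunken screw socket at the bottom of the slot in the lock block, and unscrew it anticlockwise as far as it goes, taking a fresh grip as you need; leave the key standing in the socket. The catch in front of the bracket has then sunk away: slide the shelf bracket along its keyhole slot up to the lock block, lift it straight off the stud, and set it level, plate down, flat on the floor of the empty low bin. Do not shove the blue can and the carton about.

Things in the scene. Friction and masses are not known exactly. Their poses are not given: they have to be found in the camera images.
- hex_key: Hex driver, 132 mm, 250 g, upright in the stand: black square handle (36 x 36 mm, z = 90 to 132 mm) on a dark steel hexagonal shank 18 mm across flats, 90 mm long. Origin: centre of the tip; z up to the handle; x, y square to the handle's sides; two flats square to x. Its last 4 mm taper to 14 mm over corners. It stands loosely in a hole 55 mm deep: raise it 60 mm to clear the stand.
- slot_mouth (a point): Centre of the mouth, 75 mm above the bench, of the slot in the top of the grey lock block (100 mm in y, 90 mm in x) at the -y end of the rail; axes are the rail's. The slot is 26 mm wide (x), 68 mm long (y) and 15 mm deep to its flat floor.
- slot_floor (a point): Centre of the slot's floor, 15 mm under slot_mouth. The screw's hexagonal socket lies flush in it, at x = 0 but anywhere from y = -18 to +18 mm, facing any way: to be felt. Mouth bevelled at 45 degrees: 25.5 mm across flats at the floor, 19.5 mm from 3 mm down (0.75 mm play each side of the key); bottom 34 mm down. A key turned over 10 degrees off goes only some mm in until twisted to fit.
- lock (a joint): Turn of the screw (rad): 0 locked at the start, growing anticlockwise seen from above to a stop at 3.0 (nearly two quarter turns). Friction about 0.12 Nm; stays where it is left; the screw does not move up or down. It sinks the steel catch into the rail by 4.9 mm per rad; 2.8 or more frees the bracket. Key and socket have up to 10 degrees of play either way.
- rail: Mounting rail fixed to the bench: dark steel base 130 (x) x 360 (y) x 20 mm. Origin at the centre of its underside, y along its length, lock block towards -y, bracket towards +y. Two low guides, 12 mm high, 75 mm apart, run beside the bracket's plate. Between lock block and plate a steel catch, 50 (x) x 26 mm, stands 12 mm out of the base and bars the plate's way, 2 mm from its edge.
- stud_head (a point): Top centre of the headed stud fixed on the rail's centre line, 36.5 mm above the bench; axes are the rail's. Head 22 mm in diameter, 6 mm thick, on a 9 mm shank; the bracket must rise over 17 mm to be clear of it.
- bracket: Aluminium shelf bracket, about 350 g, on the rail: plate 70 (x) x 190 (y) x 8 mm, upright web (to grasp) 14 mm thick (x), z = 8 to 68 mm, y = 5 to 90 mm. Origin: centre of the underside, axes at first the rail's; it balances near y = 23 mm. Keyhole on its centre line: 13 mm wide round the stud at y = -55 mm, 30 x 30 mm at y = -25 mm, so slide it 30 mm to the rail's -y; it meets the lock block after 31 mm.
- bin: Empty low open bin of grey sheet steel, fixed: 250 (x) x 140 (y) mm outside, walls 4 mm thick and 30 mm high. Origin at the centre of its underside; inner floor 4 mm above the bench.
- stand: Plywood block 90 x 90 x 70 mm, fixed; origin at the centre of its underside. The key's hole is in the middle of its top.
- oil_can: Bystander: blue steel can, 60 mm wide, 130 mm high; origin at its underside.
- carton: Bystander: cardboard box 100 x 150 x 70 mm; origin at its underside.
Not all that is in view belongs to the job. There is more than one size of the hex_key; the job needs the largest. What is shaped like the bracket but yellow is not meant.

How it is judged:
By the outcome, as a careful person would: the job done as asked, in the order asked, and still so for the second after the job is handed in, with the robot touching nothing.
It also fails if it takes over 72 s, if anything falls off the work surface, if the arm or the gripper's body presses on something with over 40 N, if the wrist force passes 120 N, or if a joint passes its speed limit or range.

ROBOT

A 7-joint arm with a two-finger parallel gripper is mounted at the origin on the work surface. World frame = base frame: x ahead of the robot, y to its left, z up, the work surface at z = 0. Lengths are in m, angles in rad, forces in N, time in s.
With the tool pointing down it reaches from about 0.4 to 0.85 m from the base axis. Payload 4.5 kg.
Tool frame: the origin (TCP) lies at the very end of the fingers, on their centre line; the grasp point (between the pads) lies 19 mm behind it; z points along the fingers, x is the direction in which the jaws open and shut, and the axes are right-handed (so a half turn about z gives the same grasp; the last joint's range is limited). The gripper opens to 88 mm and grips with 3 to 60 N. Pads are 18 mm wide; open, the fingers measure 123 mm over their backs; the gripper's body (75 mm by 187 mm) begins 45 mm behind the grasp point.
Start: joints at [-1.149, 0.689, -0.195, 1.565, 0.157, 0.902, -0.215], TCP at [0.236, 0.579, 0.239] pointing down, gripper open.
Joint ranges: [-3.01, 3.01], [-0.46, 2.08], [-1.47, 1.51], [0.13, 2.56], [-1, 4.14], [0.04, 2.09], [-2.66, 2.66]. Speed limits (rad/s): [2.57, 2.57, 3.14, 3.14, 3.14, 3.14, 3.14].

INTERFACE

Orientations are given as a unit quaternion [x, y, z, w].
In Python, from plant import * gives the robot as it stands.
- The arm moves only by the tool apply_moves, never from a script. Its argument "series" is a list of rows, each an object of numbers: "x", "y", "z": the shift along the tool's x, y, z in units of 80 cm (1.0 is 80 cm); "wx", "wy", "wz": the turn, a rotation vector about the tool's x, y, z in units of pi rad (1.0 is pi rad); "fingers": the opening, from -1 (shut) to 1 (fully open), so that 0 is half open. In form: [{"x": .., "y": .., "z": .., "wx": .., "wy": .., "wz": .., "fingers": ..}, ...]. A call has 1 to 8 rows; each row shifts and turns the pose as measured when the row begins, along the tool's axes as they then stand; what a row does not reach is not made up. A row lasts 1/8 s, in which the tool goes at most 62.5 mm and 10.7 degrees, less where a joint would pass 70% of its speed; a pose out of reach is approached as far as the arm can. A call with a number of a shift or a turn outside -1 to 1 is refused whole. A call with a gripper value outside its range is refused whole. The fingers move at their own pace and stop on an object; "force" is the grip in N (left out, the last holds). Time passes only in rows, so rows that do not move let the fingers close. It gives the time, the measured TCP pose, the force and the opening at its end, in the units of the state.
- get_state(): the state, without advancing time (a new reading comes with each control period).
- snapshot(name): name is "side" or "top"; returns (picture, depth): 420x560x3 uint8, red, green, blue; 420x560 float32, m along the optical axis (not along the pixel's ray), 0 where there is no reading.
- camera_model(name): a dict with "camera_matrix" (3x3 intrinsics, pixels), "world_from_camera" (4x4, takes a point from camera to world coordinates). Camera axes: x right, y up, looking along -z (the intrinsics and any distortion apply to the point x, -y, -z); pixel columns grow to the right and rows downward; lengths in m; the calibration is good to about 2 mm. A picture is of the moment at which its call begins. camera_model takes no time and is no camera call.
- finish_job(): hands the job in, once; it reports no verdict.
The state is a dict: "clock": time; "q": joint angles; "qd": joint speeds; "joint_torque": joint torques, N m; "tool_pos": TCP position; "eef_rot": TCP orientation; "contact_force": force on the tool from outside, world axes, zero at the start; "moment": the same for the moment, N m; "opening": opening from 0.0 (shut) to 1.0 (fully open).
Only numpy, scipy, OpenCV 4.12 (cv2) and the standard library are available. Lean on these libraries where they do the work, as an engineer would, in place of code of your own. Each camera call takes 0.05 s, during which the arm holds its last target. There are 200 camera calls.

## Working session

There is one attempt and no reset: what is moved stays moved. The work goes in short steps, Python scripts to look and compute and a tool call to move; the robot and the scene stay as the last step left them, time stands still between calls to the robot, and variables do not carry over. Pictures are saved under pics/ and viewed, about 8 in all and at most 12, crops included, and the job is handed in when it is done.

Besides the shell and the picture viewer there is one more tool, called as name(argument=value, ...), one argument or row to a line, values as JSON. apply_moves: Moves the arm, as the interface text tells. Its arguments: {"type":"object","properties":{"series":{"type":"array","items":{"type":"object","properties":{"x":{"type":"number"},"y":{"type":"number"},"z":{"type":"number"},"wx":{"type":"number"},"wy":{"type":"number"},"wz":{"type":"number"},"fingers":{"type":"number"}}}},"force":{"type":"number"}},"required":["series"]}

```bash
ls; mkdir -p pics
python3 - <<'E'
from plant import *
import cv2,numpy as np
s=get_state();print(s)
for n in("top","side"):
    p,d=snapshot(n);np.savez(f"{n}0.npz",p=p,d=d);cv2.imwrite(f"pics/{n}0.png",p[:,:,::-1]);c=camera_model(n);print(n,{k:(np.round(v,4).tolist() if hasattr(v,'__len__') and not isinstance(v,str) else v) for k,v in c.items()})
E
```

```text
pics
{'clock': 0.0, 'q': array([-1.14920959,  0.6899499 , -0.19450963,  1.56634916,  0.15730773,
        0.90250153, -0.2150984 ]), 'qd': array([ 1.20540853e-04,  4.46184380e-04,  1.11015564e-03, -9.56973364e-06,
       -9.15058427e-04, -8.14618636e-04,  6.97708801e-04]), 'joint_torque': array([-1.50916167e-04, -5.27559292e+01, -1.26663845e+00, -1.53431726e+01,
       -5.24907745e-02,  6.32171912e-03,  1.59587330e-04]), 'tool_pos': array([0.23614872, 0.57798487, 0.23792983]), 'eef_rot': array([ 8.30077634e-01,  5.57647108e-01, -7.10814364e-04,  5.64812678e-04]), 'contact_force': array([-0.31640661,  0.63657359,  0.29976212]), 'moment': array([ 0.02173152, -0.01778597, -0.08345858]), 'opening': 1.0012914297720061}
top {'camera_matrix': [[507.7736, 0.0, 275.9792], [0.0, 507.7736, 210.455], [0.0, 0.0, 1.0]], 'world_from_camera': [[-0.0044, 0.9891, -0.1471, 0.3169], [-0.9999, -0.0067, -0.0149, 0.0232], [-0.0157, 0.147, 0.989, 1.3288], [0.0, 0.0, 0.0, 1.0]]}
side {'camera_matrix': [[432.3137, 0.0, 274.4702], [0.0, 432.3137, 207.9715], [0.0, 0.0, 1.0]], 'world_from_camera': [[0.7168, 0.4384, -0.5423, -0.0575], [-0.697, 0.4254, -0.5773, -0.5851], [-0.0224, 0.7917, 0.6105, 0.7442], [0.0, 0.0, 0.0, 1.0]]}
```

View pics/top0.png

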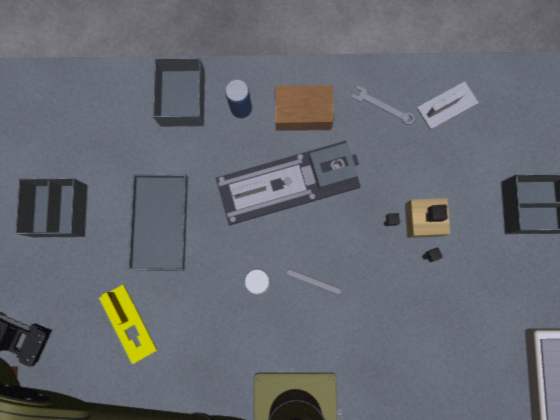

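View pics/side0.png

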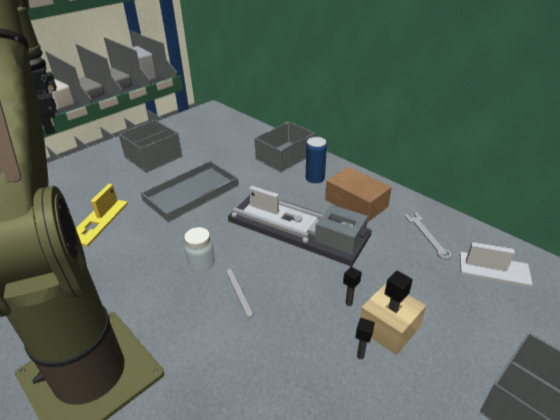

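The top view shows the rail centred near (290,182), with the lock block at (335,165) and the white bracket at (265,187). The stand and key are at (437,213) and the low bin at (159,222). The can (238,95) and carton (304,106) sit beyond the rail. The side view agrees. Next I'll measure these in world coordinates.

```bash
cat > h.py <<'E'
from plant import *
import cv2,numpy as np
from scipy.spatial.transform import Rotation as R
def cloud(n,d,c=None):
    c=c or camera_model(n);K=np.array(c["camera_matrix"]);T=np.array(c["world_from_camera"])
    v,u=np.indices(d.shape);P=np.stack([(u-K[0,2])/K[0,0]*d,-(v-K[1,2])/K[1,1]*d,-d],-1)
    return P@T[:3,:3].T+T[:3,3]
def pix(n,p):
    c=camera_model(n);K=np.array(c["camera_matrix"]);T=np.array(c["world_from_camera"])
    q=T[:3,:3].T@(np.array(p)-T[:3,3]);return K[0,2]-K[0,0]*q[0]/q[2],K[1,2]+K[1,1]*q[1]/q[2]
def rect(W,d,box,lo,hi):
    u0,u1,v0,v1=box;S=W[v0:v1,u0:u1].reshape(-1,3);m=(S[:,2]>lo)&(S[:,2]<hi)&(d[v0:v1,u0:u1].ravel()>0);S=S[m]
    r=cv2.minAreaRect((S[:,:2]*1000).astype(np.float32));return len(S),np.round(r[0],1),np.round(r[1],1),round(r[2],2),np.round(np.median(S[:,2])*1e3,1)
E
python3 - <<'E'
from h import *
for n,B in (("top",dict(stand=((400,460,190,245),.064,.075),key=((400,460,190,245),.126,.138),lock=((300,370,130,200),.070,.080),web=((225,310,150,215),.075,.1),plate=((225,310,150,215),.024,.032),base=((205,370,130,235),.015,.0235),bin=((125,195,165,280),.026,.034),can=((220,260,75,125),.12,.14),carton=((265,345,75,140),.062,.078))),):
    z=np.load(n+"0.npz");W=cloud(n,z['d']);print(np.median(W[300:330,200:240,2]),(z['d']==0).sum())
    for k,(b,l,h) in B.items(): print(n,k,*rect(W,z['d'],b,l,h))
z=np.load("side0.npz");W=cloud("side",z['d'])
for k,b,l,h in (("key",(380,420,265,310),.126,.138),("stand",(355,430,280,350),.064,.075),("lock",(310,375,205,255),.070,.080),("web",(235,290,180,220),.083,.1),("bin",(135,245,160,220),.026,.034)): print("side",k,*rect(W,z['d'],b,l,h))
a=cv2.imread("pics/top0.png");cv2.imwrite("pics/c1.png",np.hstack([cv2.resize(a[130:230,210:370],(560,350),interpolation=cv2.INTER_CUBIC)]))
E
```

```text
0.0008896250917697079 951
top stand 950 [ 486.8 -340.1] [90.5 91.8] 1.5 70.6
top key 32 [ 478.6 -329.2] [45.9 21. ] 43.08 133.3
top lock 1095 [ 620.1 -102.4] [ 91.8 100.6] 15.57 75.7
top web 221 [588.9  50.8] [ 27.  220.1] 26.01 88.2
top plate 1802 [573.7  65.2] [129.3 246.6] 14.47 28.4
top base 1927 [587.7  13.8] [131.7 360.4] 15.84 20.4
top bin 471 [485.1 352.5] [141.6 249.7] 89.11 29.8
top can 416 [796.5 138.8] [54.9 56.2] 76.48 130.3
top carton 2181 [782.7 -30.5] [102.3 149.5] 0.55 70.4
side key 114 [ 477.2 -348.1] [25.  47.3] 44.1 131.8
side stand 1468 [ 469.7 -343.8] [149.5 136.4] 37.52 68.9
side lock 855 [ 620.9 -101.3] [ 95.6 100.9] 16.3 73.6
side web 120 [559.4 112.2] [18.6 85. ] 15.48 86.4
side bin 375 [476.8 363.6] [276.7 372.2] 43.7 28.4
```

View pics/c1.png

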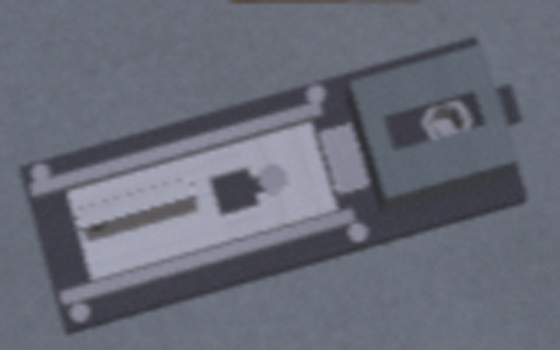

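The crop shows the bracket, the catch and the lock block clearly. The light hexagonal socket is visible in the slot at crop (447,120), which is about (337.7,164.3) in the full image. I'll project that, and remeasure the key at its real top height (~147 mm).

Run:
```python
from h import *
z=np.load("top0.npz");W=cloud("top",z['d'])
for lo in(.100,.142): print("key",rect(W,z['d'],(400,460,190,245),lo,.155))
z2=np.load("side0.npz");W2=cloud("side",z2['d']);print("key side",rect(W2,z2['d'],(380,420,265,310),.143,.155))
print("web",rect(W,z['d'],(225,310,150,215),.080,.096))
c=camera_model("top");K=c["camera_matrix"];T=np.array(c["world_from_camera"])
def pt(u,v,h):
    r=T[:3,:3]@np.array([(u-K[0][2])/K[0][0],-(v-K[1][2])/K[1][1],-1]);return T[:3,3]+r*(h-T[2,3])/r[2]
print("sock",pt(337.7,164.3,.058))
th=np.radians(15.7);ex=np.array([np.cos(th),np.sin(th)]);ey=np.array([-ex[1],ex[0]])
# slot floor points
S=W[130:200,300:370].reshape(-1,3);rel=S[:,:2]-[.6203,-.102];
l=np.c_[rel@ex,rel@ey,S[:,2]]*1000;m=(abs(l[:,0])<25)&(abs(l[:,1])<42)&(l[:,2]<70)
f=l[m];print(len(f),f.min(0),f.max(0));dp=f[f[:,2]<57];print("deep",len(dp),dp.mean(0),dp.min(0),dp.max(0));fl=f[abs(f[:,2]-60)<3];print("floor",np.percentile(fl,[2,50,98],axis=0).round(1))
s=get_state();print(R.from_quat(s['eef_rot']).as_matrix().round(3))
```

```text
key (317, array([ 486.2, -338.9]), array([35.6, 36.7]), 0.66, np.float64(146.3))
key (232, array([ 486.2, -338.9]), array([36.2, 34.2]), 88.92, np.float64(147.3))
key side (283, array([ 486.4, -340. ]), array([37.5, 35. ]), 2.62, np.float64(145.7))
web (207, array([559.4, 112. ]), array([16. , 84.3]), 17.01, np.float64(88.4))
sock [ 0.62423853 -0.11618627  0.058     ]
258 [-10.34294762 -36.14862808  21.38975312] [19.06349754 41.65497985 69.79726261]
deep 68 [  4.90976852 -13.85508629  39.84652964] [ -7.40245028 -32.42134157  21.38975312] [13.49000577 28.85294327 56.9370634 ]
floor [[ -9.4 -34.5  57.4]
 [  3.1   6.7  60.2]
 [ 13.5  29.6  62.9]]
[[ 0.378  0.926 -0.   ]
 [ 0.926 -0.378 -0.002]
 [-0.002  0.    -1.   ]]
```

```bash
cat >> h.py <<'E'
def plan(p0,yaw0,wps):
    """wps: (x,y,z,yaw_deg) world, tool down, tool x at yaw. prints rows"""
    p=np.array(p0,float);y=yaw0
    for w in wps:
        t=np.array(w[:3]);dy=(w[3]-y+180)%360-180 if len(w)<5 else w[3]-y
        n=int(max(np.ceil(np.linalg.norm(t-p)/.060),np.ceil(abs(dy)/10.5),1));st=(t-p)/n;rows=[]
        for i in range(n):
            a=np.radians(y);X=np.array([np.cos(a),np.sin(a),0]);Y=np.array([np.sin(a),-np.cos(a),0])
            rows.append((round(st@X/.8,4),round(st@Y/.8,4),round(-st[2]/.8,4),round(-dy/n/180,4)));y+=dy/n
        p=t;print(w,n);[print("  ",r) for r in rows]
def st():
    s=get_state();M=R.from_quat(s['eef_rot']).as_matrix()
    return s,s['tool_pos'],np.degrees(np.arctan2(M[1,0],M[0,0])),M
E
python3 - <<'E'
from h import *
a=cv2.imread("pics/top0.png")[148:180,320:356];b=cv2.imread("pics/side0.png")[205:245,320:365]
f=lambda i:cv2.resize(cv2.convertScaleAbs(i,alpha=1.6),(400,400),interpolation=cv2.INTER_LANCZOS4)
cv2.imwrite("pics/c2.png",np.hstack([f(a),f(b)]))
s,p,y,M=st();print(p,y)
plan(p,y,[(.50,.25,.27,0),(.486,-.339,.25,-90)])
E
```

```text
[0.23619981 0.57805007 0.2379985 ] 67.78300779817145
(0.5, 0.25, 0.27, 0) 8
   (np.float64(-0.0319), np.float64(0.0575), np.float64(-0.005), np.float64(0.0471))
   (np.float64(-0.023), np.float64(0.0616), np.float64(-0.005), np.float64(0.0471))
   (np.float64(-0.0137), np.float64(0.0643), np.float64(-0.005), np.float64(0.0471))
   (np.float64(-0.0041), np.float64(0.0656), np.float64(-0.005), np.float64(0.0471))
   (np.float64(0.0056), np.float64(0.0655), np.float64(-0.005), np.float64(0.0471))
   (np.float64(0.0152), np.float64(0.064), np.float64(-0.005), np.float64(0.0471))
   (np.float64(0.0245), np.float64(0.061), np.float64(-0.005), np.float64(0.0471))
   (np.float64(0.0332), np.float64(0.0568), np.float64(-0.005), np.float64(0.0471))
(0.486, -0.339, 0.25, -90) 10
   (np.float64(-0.0017), np.float64(0.0736), np.float64(0.0025), np.float64(0.05))
   (np.float64(0.0098), np.float64(0.073), np.float64(0.0025), np.float64(0.05))
   (np.float64(0.0211), np.float64(0.0706), np.float64(0.0025), np.float64(0.05))
   (np.float64(0.0319), np.float64(0.0664), np.float64(0.0025), np.float64(0.05))
   (np.float64(0.0419), np.float64(0.0606), np.float64(0.0025), np.float64(0.05))
   (np.float64(0.0508), np.float64(0.0533), np.float64(0.0025), np.float64(0.05))
   (np.float64(0.0585), np.float64(0.0447), np.float64(0.0025), np.float64(0.05))
   (np.float64(0.0648), np.float64(0.035), np.float64(0.0025), np.float64(0.05))
   (np.float64(0.0695), np.float64(0.0244), np.float64(0.0025), np.float64(0.05))
   (np.float64(0.0724), np.float64(0.0132), np.float64(0.0025), np.float64(0.05))
```

View pics/c2.png

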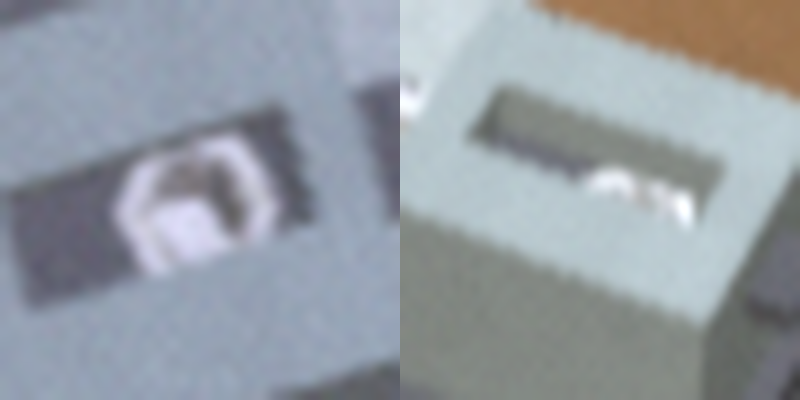

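The left panel shows the socket rim centred at panel (197,205), about (337.7,164.4) in the image. Its vertices point nearly image left and right, so the flat normals lie at about 4° (mod 60°) in the world. The right panel confirms the socket is at the -y end. I'm moving off now.

apply_moves(
  series=[
    {"x":-0.032,"y":0.0575,"z":-0.005,"wz":0.047,"fingers":1},
    {"x":-0.023,"y":0.0616,"z":-0.005,"wz":0.047},
    {"x":-0.0137,"y":0.0643,"z":-0.005,"wz":0.047},
    {"x":-0.004,"y":0.0656,"z":-0.005,"wz":0.047},
    {"x":0.0056,"y":0.0655,"z":-0.005,"wz":0.047},
    {"x":0.0152,"y":0.064,"z":-0.005,"wz":0.047},
    {"x":0.0245,"y":0.061,"z":-0.005,"wz":0.047},
    {"x":0.033,"y":0.0568,"z":-0.005,"wz":0.047},
  ],
)

```text
schema error: expected keys x, y, z, wx, wy, wz, fingers
```

Run:
```python
from h import *
s,p,y,M=st();print(s['clock'],p,y,s['q'].round(2),M[:,2].round(4))
plan(p,y,[(.486,-.339,.20,-89)])
```

```text
0.1 [0.23619981 0.57805007 0.2379985 ] 67.78300779817145 [-1.15  0.69 -0.19  1.57  0.16  0.9  -0.22] [-5.0e-04 -1.6e-03 -1.0e+00]
(0.486, -0.339, 0.2, -89) 16
   (np.float64(-0.0589), np.float64(0.0452), np.float64(0.003), np.float64(0.0544))
   (np.float64(-0.0504), np.float64(0.0545), np.float64(0.003), np.float64(0.0544))
   (np.float64(-0.0404), np.float64(0.0623), np.float64(0.003), np.float64(0.0544))
   (np.float64(-0.0292), np.float64(0.0683), np.float64(0.003), np.float64(0.0544))
   (np.float64(-0.0171), np.float64(0.0722), np.float64(0.003), np.float64(0.0544))
   (np.float64(-0.0046), np.float64(0.0741), np.float64(0.003), np.float64(0.0544))
   (np.float64(0.0081), np.float64(0.0738), np.float64(0.003), np.float64(0.0544))
   (np.float64(0.0205), np.float64(0.0714), np.float64(0.003), np.float64(0.0544))
   (np.float64(0.0324), np.float64(0.0668), np.float64(0.003), np.float64(0.0544))
   (np.float64(0.0433), np.float64(0.0603), np.float64(0.003), np.float64(0.0544))
   (np.float64(0.0529), np.float64(0.0521), np.float64(0.003), np.float64(0.0544))
   (np.float64(0.061), np.float64(0.0423), np.float64(0.003), np.float64(0.0544))
   (np.float64(0.0673), np.float64(0.0313), np.float64(0.003), np.float64(0.0544))
   (np.float64(0.0717), np.float64(0.0194), np.float64(0.003), np.float64(0.0544))
   (np.float64(0.0739), np.float64(0.0069), np.float64(0.003), np.float64(0.0544))
   (np.float64(0.074), np.float64(-0.0057), np.float64(0.003), np.float64(0.0544))
```

All keys are required in every row.

apply_moves(
  series=[
    {"x":-0.032,"y":0.0575,"z":-0.005,"wx":0,"wy":0,"wz":0.047,"fingers":1},
    {"x":-0.023,"y":0.0616,"z":-0.005,"wx":0,"wy":0,"wz":0.047,"fingers":1},
    {"x":-0.0137,"y":0.0643,"z":-0.005,"wx":0,"wy":0,"wz":0.047,"fingers":1},
    {"x":-0.004,"y":0.0656,"z":-0.005,"wx":0,"wy":0,"wz":0.047,"fingers":1},
    {"x":0.0056,"y":0.0655,"z":-0.005,"wx":0,"wy":0,"wz":0.047,"fingers":1},
    {"x":0.0152,"y":0.064,"z":-0.005,"wx":0,"wy":0,"wz":0.047,"fingers":1},
    {"x":0.0245,"y":0.061,"z":-0.005,"wx":0,"wy":0,"wz":0.047,"fingers":1},
    {"x":0.033,"y":0.0568,"z":-0.005,"wx":0,"wy":0,"wz":0.047,"fingers":1},
  ],
)

```text
clock: 1.1
tool_pos: [0.4982, 0.2407, 0.267]
eef_rot: [1.0, -0.013, -0.003, 0.001]
contact_force: [0.5, 1.3, 0.5]
opening: 1.002
```

Run:
```python
from h import *
s,p,y,M=st();print(s['clock'],p,y,s['q'].round(2),M[:,2].round(4))
plan(p,y,[(.486,-.339,.20,-89)])
```

```text
1.1 [0.49816193 0.24067102 0.26702763] -1.4838249440852913 [-0.6   0.56  0.12  1.75 -0.09  0.84 -0.47] [-0.007  -0.0018 -1.    ]
(0.486, -0.339, 0.2, -89) 10
   (np.float64(0.0004), np.float64(0.0725), np.float64(0.0084), np.float64(0.0486))
   (np.float64(0.0114), np.float64(0.0716), np.float64(0.0084), np.float64(0.0486))
   (np.float64(0.0221), np.float64(0.069), np.float64(0.0084), np.float64(0.0486))
   (np.float64(0.0324), np.float64(0.0648), np.float64(0.0084), np.float64(0.0486))
   (np.float64(0.0419), np.float64(0.0592), np.float64(0.0084), np.float64(0.0486))
   (np.float64(0.0504), np.float64(0.0521), np.float64(0.0084), np.float64(0.0486))
   (np.float64(0.0577), np.float64(0.0438), np.float64(0.0084), np.float64(0.0486))
   (np.float64(0.0637), np.float64(0.0345), np.float64(0.0084), np.float64(0.0486))
   (np.float64(0.0682), np.float64(0.0244), np.float64(0.0084), np.float64(0.0486))
   (np.float64(0.0712), np.float64(0.0138), np.float64(0.0084), np.float64(0.0486))
```

apply_moves(
  series=[
    {"x":0.0004,"y":0.0725,"z":0.0084,"wx":0,"wy":0,"wz":0.0486,"fingers":1},
    {"x":0.0114,"y":0.0716,"z":0.0084,"wx":0,"wy":0,"wz":0.0486,"fingers":1},
    {"x":0.0221,"y":0.069,"z":0.0084,"wx":0,"wy":0,"wz":0.0486,"fingers":1},
    {"x":0.0324,"y":0.0648,"z":0.0084,"wx":0,"wy":0,"wz":0.0486,"fingers":1},
    {"x":0.0419,"y":0.0592,"z":0.0084,"wx":0,"wy":0,"wz":0.0486,"fingers":1},
    {"x":0.0504,"y":0.0521,"z":0.0084,"wx":0,"wy":0,"wz":0.0486,"fingers":0.5},
    {"x":0.0577,"y":0.0438,"z":0.0084,"wx":0,"wy":0,"wz":0.0486,"fingers":0.5},
    {"x":0.0637,"y":0.0345,"z":0.0084,"wx":0,"wy":0,"wz":0.0486,"fingers":0.5},
  ],
)

```text
clock: 2.1
tool_pos: [0.4817, -0.2355, 0.2115]
eef_rot: [0.8, -0.6, -0.001, 0.001]
contact_force: [1.2, -0.6, -0.2]
opening: 0.752
```

Run:
```python
from h import *
s,p,y,M=st();print(s['clock'],p,y,s['q'].round(2),M[:,2].round(4),s['opening'])
plan(p,y,[(.4863,-.3395,.19,-89)])
```

```text
2.1 [ 0.48166548 -0.2355367   0.21147435] -73.67764905323203 [ 0.14  0.64  0.39  1.88 -0.36  0.69 -0.55] [-3.1e-03  1.0e-04 -1.0e+00] 0.7519894680970574
(0.4863, -0.3395, 0.19, -89) 2
   (np.float64(0.0632), np.float64(0.0155), np.float64(0.0134), np.float64(0.0426))
   (np.float64(0.0647), np.float64(0.0069), np.float64(0.0134), np.float64(0.0426))
```

apply_moves(
  series=[
    {"x":0.0632,"y":0.0155,"z":0.0134,"wx":0,"wy":0,"wz":0.0426,"fingers":0.5},
    {"x":0.0647,"y":0.0069,"z":0.0134,"wx":0,"wy":0,"wz":0.0426,"fingers":0.5},
    {"x":0,"y":0,"z":0,"wx":0,"wy":0,"wz":0,"fingers":0.5},
  ],
)

```text
clock: 2.48
tool_pos: [0.4832, -0.3481, 0.1883]
eef_rot: [0.707, -0.707, -0.001, 0.003]
contact_force: [0.3, -0.2, -0.6]
opening: 0.752
```

Run:
```python
from h import *
s,p,y,M=st();print(s['clock'],p,y,s['q'].round(2),M[:,2].round(4),s['opening'])
plan(p,y,[(.4863,-.3395,.107,-89)])
```

```text
2.475 [ 0.48323605 -0.34809724  0.18826537] -89.99137676367013 [ 0.3   0.76  0.44  1.73 -0.43  0.76 -0.61] [-0.0051 -0.0026 -1.    ] 0.7522824381205271
(0.4863, -0.3395, 0.107, -89) 2
   (np.float64(-0.0054), np.float64(-0.0019), np.float64(0.0508), np.float64(-0.0028))
   (np.float64(-0.0054), np.float64(-0.002), np.float64(0.0508), np.float64(-0.0028))
```

apply_moves(
  series=[
    {"x":-0.008,"y":-0.0035,"z":0.03,"wx":0.0016,"wy":-0.0008,"wz":-0.005,"fingers":0.5},
    {"x":-0.002,"y":-0.0005,"z":0.07,"wx":0,"wy":0,"wz":0,"fingers":0.5},
    {"x":0,"y":0,"z":0,"wx":0,"wy":0,"wz":0,"fingers":0.5},
  ],
)

```text
clock: 2.85
tool_pos: [0.4872, -0.3374, 0.1064]
eef_rot: [0.714, -0.7, -0.001, -0.001]
contact_force: [0.2, -0.2, 0.4]
opening: 0.75
```

```bash
cat >> h.py <<'E'
def rep(wps=None):
    s,p,y,M=st();z=M.T@np.array([0,0,-1.]);print(round(s['clock'],2),p.round(4),"yaw",round(y,1),"q",s['q'].round(2),"op",round(s['opening'],3),"F",s['contact_force'].round(1),"Mo",s['moment'].round(2))
    print("level: wx %.4f wy %.4f"%(-z[1]/np.pi,z[0]/np.pi))
    if wps: plan(p,y,wps)
E
python3 -c "
from h import *
rep([(.4863,-.3395,.107,-89)])"
```

```text
2.85 [ 0.4872 -0.3374  0.1064] yaw -88.8 q [ 0.33  0.86  0.35  1.79 -0.5   0.58 -0.55] op 0.75 F [ 0.2 -0.2  0.4] Mo [0.01 0.19 0.09]
level: wx -0.0002 wy 0.0009
(0.4863, -0.3395, 0.107, -89) 1
   (np.float64(0.0026), np.float64(0.0012), np.float64(-0.0008), np.float64(0.0008))
```

apply_moves(
  series=[
    {"x":0.0026,"y":0.0012,"z":0,"wx":0,"wy":0.0009,"wz":0,"fingers":0.5},
    {"x":0,"y":0,"z":0,"wx":0,"wy":0,"wz":0,"fingers":-0.4},
    {"x":0,"y":0,"z":0,"wx":0,"wy":0,"wz":0,"fingers":-0.4},
    {"x":0,"y":0,"z":0,"wx":0,"wy":0,"wz":0,"fingers":-0.4},
    {"x":0,"y":0,"z":0,"wx":0,"wy":0,"wz":0,"fingers":-0.4},
  ],
  force=45,
)

```text
clock: 3.48
tool_pos: [0.4893, -0.3408, 0.1127]
eef_rot: [0.715, -0.699, 0.005, -0.001]
contact_force: [-0.2, 0.9, -2.9]
opening: 0.405
```

```bash
python3 -c "
from h import *
s,p,y,M=st()
rep([(p[0],p[1],.215,y),(.6243,-.1162,.215,-86)])"
```

```text
3.48 [ 0.4893 -0.3408  0.1127] yaw -88.7 q [ 0.33  0.85  0.36  1.78 -0.5   0.58 -0.55] op 0.405 F [-0.2  0.9 -2.9] Mo [ 0.02  0.15 -0.02]
level: wx -0.0026 wy -0.0016
(np.float64(0.4892857786258839), np.float64(-0.34083691566947577), 0.215, np.float64(-88.74517904555441)) 2
   (np.float64(0.0), np.float64(0.0), np.float64(-0.064), np.float64(-0.0))
   (np.float64(0.0), np.float64(0.0), np.float64(-0.064), np.float64(-0.0))
(0.6243, -0.1162, 0.215, -86) 5
   (np.float64(-0.0554), np.float64(-0.035), np.float64(-0.0), np.float64(-0.0031))
   (np.float64(-0.0551), np.float64(-0.0355), np.float64(-0.0), np.float64(-0.0031))
   (np.float64(-0.0547), np.float64(-0.036), np.float64(-0.0), np.float64(-0.0031))
   (np.float64(-0.0544), np.float64(-0.0366), np.float64(-0.0), np.float64(-0.0031))
   (np.float64(-0.054), np.float64(-0.0371), np.float64(-0.0), np.float64(-0.0031))
```

apply_moves(
  series=[
    {"x":0,"y":0,"z":-0.04,"wx":0,"wy":0,"wz":0,"fingers":-0.4},
    {"x":0,"y":0,"z":-0.05,"wx":0,"wy":0,"wz":0,"fingers":-0.4},
    {"x":0,"y":0,"z":-0.03,"wx":-0.0026,"wy":-0.0016,"wz":0,"fingers":-0.4},
    {"x":0,"y":0,"z":0,"wx":0,"wy":0,"wz":0,"fingers":-0.4},
  ],
)

```text
clock: 3.98
tool_pos: [0.4871, -0.3399, 0.2096]
eef_rot: [0.715, -0.7, -0.002, 0.001]
contact_force: [-0.1, 0.3, -2.9]
opening: 0.405
```

Run:
```python
from h import *
rep([(.6243,-.1162,.215,-86)])
p,d=snapshot("side");W=cloud("side",d);cv2.imwrite("pics/s1.png",cv2.resize(p[180:340,330:470,::-1],(560,640),interpolation=cv2.INTER_CUBIC)[:600])
s,t,y,M=st()
# key shank points: near tool axis below tcp
S=W.reshape(-1,3);m=(np.hypot(*(S[:,:2]-t[:2]).T)<.03)&(S[:,2]>.073)&(S[:,2]<t[2]-.004);S=S[m]
print(len(S))
if len(S):
    for a in np.arange(.075,t[2],.01):
        k=abs(S[:,2]-a)<.005
        if k.sum()>2: print(a.round(3),k.sum(),(S[k].mean(0)-t).round(4),np.ptp(S[k],axis=0).round(3))
    print(S[:,2].min())
```

```text
3.98 [ 0.4871 -0.3399  0.2096] yaw -88.8 q [ 0.28  0.73  0.46  1.71 -0.42  0.81 -0.62] op 0.405 F [-0.1  0.3 -2.9] Mo [0.02 0.13 0.04]
level: wx 0.0012 wy 0.0005
(0.6243, -0.1162, 0.215, -86) 5
   (np.float64(-0.0552), np.float64(-0.0355), np.float64(-0.0014), np.float64(-0.0031))
   (np.float64(-0.0548), np.float64(-0.036), np.float64(-0.0014), np.float64(-0.0031))
   (np.float64(-0.0545), np.float64(-0.0365), np.float64(-0.0014), np.float64(-0.0031))
   (np.float64(-0.0541), np.float64(-0.0371), np.float64(-0.0014), np.float64(-0.0031))
   (np.float64(-0.0538), np.float64(-0.0376), np.float64(-0.0014), np.float64(-0.0031))
342
0.115 20 [-0.0089 -0.0012 -0.0913] [0.011 0.021 0.007]
0.125 40 [-0.0094 -0.0016 -0.0836] [0.012 0.018 0.01 ]
0.135 43 [-0.0089 -0.0012 -0.0734] [0.01  0.02  0.009]
0.145 43 [-0.0084 -0.002  -0.0629] [0.012 0.019 0.01 ]
0.155 40 [-0.0084 -0.0018 -0.053 ] [0.012 0.02  0.01 ]
0.165 43 [-0.0088 -0.002  -0.0433] [0.012 0.02  0.01 ]
0.175 43 [-0.0086 -0.0018 -0.0337] [0.011 0.02  0.009]
0.185 43 [-0.0088 -0.002  -0.0239] [0.011 0.018 0.009]
0.195 13 [-0.0103 -0.0008 -0.0171] [0.004 0.012 0.003]
0.205 14 [-0.0184  0.0002 -0.0053] [0.002 0.031 0.003]
0.11278316255655496
```

View pics/s1.png

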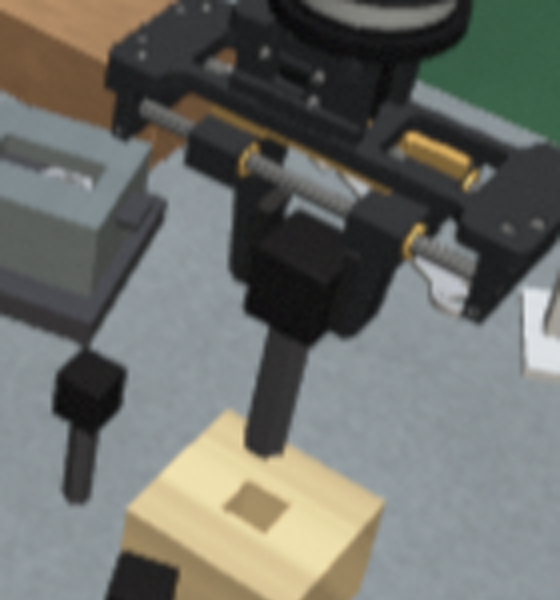

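The key is held upright and clear of the stand, with its tip at panel (265,450) above the hole at (257,505). Moving over the socket.

apply_moves(
  series=[
    {"x":-0.0552,"y":-0.0355,"z":0,"wx":0.0012,"wy":0.0005,"wz":-0.0031,"fingers":-0.4},
    {"x":-0.0548,"y":-0.036,"z":0,"wx":0,"wy":0,"wz":-0.0031,"fingers":-0.4},
    {"x":-0.0545,"y":-0.0365,"z":0,"wx":0,"wy":0,"wz":-0.0031,"fingers":-0.4},
    {"x":-0.0541,"y":-0.0371,"z":0,"wx":0,"wy":0,"wz":-0.0031,"fingers":-0.4},
    {"x":-0.04,"y":-0.03,"z":0,"wx":0,"wy":0,"wz":-0.0031,"fingers":-0.4},
    {"x":0,"y":0,"z":0,"wx":0,"wy":0,"wz":0,"fingers":-0.4},
  ],
)

```text
clock: 4.78
tool_pos: [0.6166, -0.1185, 0.1962]
eef_rot: [0.731, -0.682, -0.009, 0.004]
contact_force: [-0.2, -0.3, -2.8]
opening: 0.41
```

```bash
python3 -c "
from h import *
rep([(.6243,-.1162,.18,-86)])"
```

```text
4.78 [ 0.6166 -0.1185  0.1962] yaw -86.1 q [-0.14  0.8   0.49  1.6  -0.46  0.88 -0.97] op 0.41 F [-0.2 -0.3 -2.8] Mo [-0.03  0.15  0.03]
level: wx 0.0056 wy 0.0027
(0.6243, -0.1162, 0.18, -86) 1
   (np.float64(-0.0022), np.float64(-0.0098), np.float64(0.0202), np.float64(-0.0004))
```

apply_moves(
  series=[
    {"x":-0.0022,"y":-0.0098,"z":0,"wx":0.0056,"wy":0.0027,"wz":0,"fingers":-0.4},
    {"x":0,"y":0,"z":0,"wx":0,"wy":0,"wz":0,"fingers":-0.4},
  ],
)

```text
clock: 5.03
tool_pos: [0.6225, -0.1176, 0.1938]
eef_rot: [0.73, -0.683, -0.001, 0.002]
contact_force: [-0.1, -0.2, -2.4]
opening: 0.405
```

```bash
python3 -c "
from h import *
rep([(.6243,-.1162,.18,-86)])"
```

```text
5.03 [ 0.6225 -0.1176  0.1938] yaw -86.2 q [-0.14  0.8   0.49  1.6  -0.46  0.86 -0.98] op 0.405 F [-0.1 -0.2 -2.4] Mo [-0.01  0.15 -0.06]
level: wx 0.0011 wy -0.0003
(0.6243, -0.1162, 0.18, -86) 1
   (np.float64(-0.0016), np.float64(-0.0024), np.float64(0.0172), np.float64(-0.0012))
```

apply_moves(
  series=[
    {"x":-0.0016,"y":-0.0024,"z":0.01,"wx":0.0011,"wy":0,"wz":-0.001,"fingers":-0.4},
    {"x":0,"y":0,"z":0.02,"wx":0,"wy":0,"wz":0,"fingers":-0.4},
  ],
)

```text
clock: 5.28
tool_pos: [0.6241, -0.1189, 0.1696]
eef_rot: [0.73, -0.683, 0.002, 0.0]
contact_force: [-0.3, 0.3, -2.1]
opening: 0.402
```

```bash
python3 -c "
from h import *
rep([(.6243,-.1162,.15,-86)])"
```

```text
5.28 [ 0.6241 -0.1189  0.1696] yaw -86.2 q [-0.13  0.83  0.47  1.62 -0.48  0.8  -0.96] op 0.402 F [-0.3  0.3 -2.1] Mo [-0.03  0.14 -0.01]
level: wx -0.0006 wy -0.0008
(0.6243, -0.1162, 0.15, -86) 1
   (np.float64(-0.0033), np.float64(-0.0005), np.float64(0.0245), np.float64(-0.0013))
```

apply_moves(
  series=[
    {"x":-0.0033,"y":-0.0005,"z":0.005,"wx":-0.0006,"wy":-0.0008,"wz":-0.001,"fingers":-0.4},
    {"x":0,"y":0,"z":0.008,"wx":0,"wy":0,"wz":0,"fingers":-0.4},
  ],
)

```text
clock: 5.52
tool_pos: [0.6241, -0.1168, 0.1575]
eef_rot: [0.731, -0.683, -0.0, 0.0]
contact_force: [1.4, 0.3, -1.5]
opening: 0.402
```

```bash
python3 -c "
from h import *
rep([(.6243,-.1162,.15,-86)])"
```

```text
5.53 [ 0.6241 -0.1168  0.1575] yaw -86.1 q [-0.13  0.85  0.46  1.63 -0.49  0.78 -0.95] op 0.402 F [ 1.4  0.3 -1.5] Mo [ 0.06 -0.02  0.01]
level: wx 0.0001 wy 0.0000
(0.6243, -0.1162, 0.15, -86) 1
   (np.float64(-0.0007), np.float64(-0.0002), np.float64(0.0094), np.float64(-0.0006))
```

Tip at about 0.0595, right at the mouth. Feeling downward in small steps.

apply_moves(
  series=[
    {"x":-0.0007,"y":0,"z":0.005,"wx":0,"wy":0,"wz":0,"fingers":-0.4},
    {"x":0,"y":0,"z":0.006,"wx":0,"wy":0,"wz":0,"fingers":-0.4},
  ],
)

```text
clock: 5.78
tool_pos: [0.6258, -0.1156, 0.1493]
eef_rot: [0.731, -0.683, 0.001, -0.001]
contact_force: [1.2, 0.9, -0.9]
opening: 0.407
```

```bash
python3 -c "
from h import *
rep([(.6243,-.1162,.15,-86)])"
```

```text
5.78 [ 0.6258 -0.1156  0.1493] yaw -86.1 q [-0.12  0.86  0.45  1.63 -0.5   0.76 -0.95] op 0.407 F [ 1.2  0.9 -0.9] Mo [ 0.42 -0.15 -0.  ]
level: wx -0.0011 wy 0.0002
(0.6243, -0.1162, 0.15, -86) 1
   (np.float64(0.0006), np.float64(0.002), np.float64(-0.0009), np.float64(-0.0004))
```

apply_moves(
  series=[
    {"x":0,"y":0.0005,"z":0.008,"wx":0,"wy":0,"wz":0,"fingers":-0.4},
    {"x":0,"y":0,"z":0.008,"wx":0,"wy":0,"wz":0,"fingers":-0.4},
  ],
)

```text
clock: 6.02
tool_pos: [0.6258, -0.1152, 0.136]
eef_rot: [0.731, -0.682, 0.001, -0.002]
contact_force: [1.7, -0.2, -2.4]
opening: 0.405
```

```bash
python3 -c "
from h import *
rep([(.6243,-.1162,.13,-86)])"
```

```text
6.03 [ 0.6258 -0.1152  0.136 ] yaw -86.0 q [-0.12  0.88  0.44  1.64 -0.51  0.74 -0.94] op 0.405 F [ 1.7 -0.2 -2.4] Mo [ 0.14 -0.22 -0.01]
level: wx -0.0013 wy 0.0002
(0.6243, -0.1162, 0.13, -86) 1
   (np.float64(0.0011), np.float64(0.0019), np.float64(0.0075), np.float64(-0.0002))
```

apply_moves(
  series=[
    {"x":0,"y":0,"z":0.006,"wx":0,"wy":0,"wz":0,"fingers":-0.4},
    {"x":0,"y":0,"z":0.006,"wx":0,"wy":0,"wz":0,"fingers":-0.4},
  ],
)

```text
clock: 6.28
tool_pos: [0.6258, -0.1151, 0.1253]
eef_rot: [0.731, -0.682, 0.001, -0.002]
contact_force: [1.4, 0.6, -1.5]
opening: 0.405
```

```bash
python3 -c "
from h import *
rep()"
```

```text
6.28 [ 0.6258 -0.1151  0.1253] yaw -86.0 q [-0.11  0.89  0.43  1.65 -0.51  0.72 -0.94] op 0.405 F [ 1.4  0.6 -1.5] Mo [ 0.19 -0.27 -0.03]
level: wx -0.0012 wy 0.0002
```

Seated about 33 mm deep. Now turning anticlockwise.

apply_moves(
  series=[
    {"x":0,"y":0,"z":0,"wx":0,"wy":0,"wz":-0.04,"fingers":-0.4},
    {"x":0,"y":0,"z":0,"wx":0,"wy":0,"wz":-0.05,"fingers":-0.4},
    {"x":0,"y":0,"z":0,"wx":0,"wy":0,"wz":-0.05,"fingers":-0.4},
    {"x":0,"y":0,"z":0,"wx":0,"wy":0,"wz":-0.05,"fingers":-0.4},
  ],
)

```text
clock: 6.78
tool_pos: [0.6266, -0.1138, 0.1244]
eef_rot: [0.903, -0.429, 0.002, -0.002]
contact_force: [0.0, 0.8, -0.7]
opening: 0.398
```

```bash
python3 -c "
from h import *
rep()"
```

```text
6.78 [ 0.6266 -0.1138  0.1244] yaw -50.8 q [-0.03  0.86  0.26  1.64 -0.32  0.68 -0.49] op 0.398 F [ 0.   0.8 -0.7] Mo [ 0.29  0.01 -0.08]
level: wx -0.0016 wy -0.0004
```

apply_moves(
  series=[
    {"x":-0.001,"y":0,"z":0,"wx":0,"wy":0,"wz":-0.05,"fingers":-0.4},
    {"x":0,"y":0,"z":0,"wx":0,"wy":0,"wz":-0.05,"fingers":-0.4},
    {"x":0,"y":0,"z":0,"wx":0,"wy":0,"wz":-0.05,"fingers":-0.4},
    {"x":0,"y":0,"z":0,"wx":0,"wy":0,"wz":-0.05,"fingers":-0.4},
    {"x":0,"y":0,"z":0,"wx":0,"wy":0,"wz":-0.05,"fingers":-0.4},
    {"x":0,"y":0,"z":0,"wx":0,"wy":0,"wz":-0.05,"fingers":-0.4},
  ],
)

```text
clock: 7.52
tool_pos: [0.6257, -0.1127, 0.1244]
eef_rot: [0.999, 0.042, 0.002, -0.002]
contact_force: [0.8, 0.8, -0.9]
opening: 0.401
```

```bash
python3 -c "
from h import *
rep()"
```

```text
7.53 [ 0.6257 -0.1127  0.1244] yaw 4.8 q [ 0.11  0.84 -0.01  1.64  0.    0.66  0.19] op 0.401 F [ 0.8  0.8 -0.9] Mo [ 0.43 -0.05 -0.11]
level: wx -0.0010 wy -0.0016
```

apply_moves(
  series=[
    {"x":0,"y":0.002,"z":0,"wx":-0.001,"wy":-0.0016,"wz":-0.05,"fingers":-0.4},
    {"x":0,"y":0,"z":0,"wx":0,"wy":0,"wz":-0.05,"fingers":-0.4},
    {"x":0,"y":0,"z":0,"wx":0,"wy":0,"wz":-0.05,"fingers":-0.4},
    {"x":0,"y":0,"z":0,"wx":0,"wy":0,"wz":-0.05,"fingers":-0.4},
    {"x":0,"y":0,"z":0,"wx":0,"wy":0,"wz":-0.05,"fingers":-0.4},
    {"x":0,"y":0,"z":0,"wx":0,"wy":0,"wz":-0.05,"fingers":-0.4},
    {"x":0,"y":0,"z":0,"wx":0,"wy":0,"wz":-0.05,"fingers":-0.4},
  ],
)

```text
clock: 8.4
tool_pos: [0.6243, -0.1127, 0.1244]
eef_rot: [0.82, 0.572, -0.0, -0.002]
contact_force: [0.0, 1.1, 0.4]
opening: 0.404
```

```bash
python3 -c "
from h import *
rep()"
```

```text
8.4 [ 0.6243 -0.1127  0.1244] yaw 69.8 q [ 0.28  0.86 -0.32  1.62  0.36  0.72  1.01] op 0.404 F [0.  1.1 0.4] Mo [ 0.43  0.01 -0.11]
level: wx -0.0008 wy -0.0005
```

apply_moves(
  series=[
    {"x":0,"y":0,"z":0,"wx":0,"wy":0,"wz":-0.05,"fingers":-0.4},
    {"x":0,"y":0,"z":0,"wx":0,"wy":0,"wz":-0.05,"fingers":-0.4},
    {"x":0,"y":0,"z":0,"wx":0,"wy":0,"wz":-0.03,"fingers":-0.4},
  ],
)

```text
clock: 8.78
tool_pos: [0.6237, -0.1133, 0.1243]
eef_rot: [0.683, 0.731, 0.0, -0.002]
contact_force: [0.3, 1.5, 0.2]
opening: 0.402
```

```bash
python3 -c "
from h import *
rep()"
```

```text
8.78 [ 0.6237 -0.1133  0.1243] yaw 93.9 q [ 0.34  0.87 -0.43  1.62  0.48  0.76  1.33] op 0.402 F [0.3 1.5 0.2] Mo [ 0.45 -0.01 -0.11]
level: wx -0.0006 wy -0.0008
```

Turned 180° with a steady moment, so there is no stop yet. Continuing.

apply_moves(
  series=[
    {"x":0,"y":0,"z":0,"wx":0,"wy":0,"wz":-0.03,"fingers":-0.4},
    {"x":0,"y":0,"z":0,"wx":0,"wy":0,"wz":-0.03,"fingers":-0.4},
  ],
)

```text
clock: 9.02
tool_pos: [0.6235, -0.1137, 0.1243]
eef_rot: [0.61, 0.792, 0.0, -0.002]
contact_force: [0.6, 1.4, -0.6]
opening: 0.41
```

Run:
```python
from h import *
rep()
for n in("top","side"):
    p,d=snapshot(n);W=cloud(n,d);cc=np.array([.5877,.0138])
    th=np.radians(15.7);ex=np.array([np.cos(th),np.sin(th)]);ey=np.array([-ex[1],ex[0]])
    z0=np.load(n+"0.npz");W0=cloud(n,z0['d'])
    for nm,Q in(("before",W0),("now",W)):
        S=Q.reshape(-1,3);l=np.c_[(S[:,:2]-cc)@ex,(S[:,:2]-cc)@ey,S[:,2]]*1000
        lk=(abs(l[:,0])<20)&(l[:,1]>-66)&(l[:,1]<-49)&(l[:,2]<50)
        print(n,nm,lk.sum(),np.percentile(l[lk,2],[10,50,90]).round(1) if lk.sum() else '')
```

```text
9.03 [ 0.6235 -0.1137  0.1243] yaw 104.8 q [ 0.37  0.88 -0.48  1.62  0.53  0.78  1.48] op 0.41 F [ 0.6  1.4 -0.6] Mo [ 0.53 -0.03 -1.06]
level: wx -0.0004 wy -0.0011
top before 96 [29.3 32.4 37.1]
top now 84 [17.1 20.9 23.3]
side before 12 [29.4 31.2 32.6]
side now 10 [16.2 18.6 19.6]
```

The moment jumped to -1.06 Nm, so this is the stop (191° of tool turn including play). The catch has sunk from about 32 mm to 20 mm, flush with the base. Easing off, releasing the key and rising.

apply_moves(
  series=[
    {"x":0,"y":0,"z":0,"wx":0,"wy":0,"wz":0.012,"fingers":-0.4},
    {"x":0,"y":0,"z":0,"wx":0,"wy":0,"wz":0,"fingers":0.3},
    {"x":0,"y":0,"z":0,"wx":0,"wy":0,"wz":0,"fingers":0.6},
    {"x":0,"y":0,"z":0,"wx":0,"wy":0,"wz":0,"fingers":0.6},
    {"x":0,"y":0,"z":-0.03,"wx":0,"wy":0,"wz":0,"fingers":0.6},
    {"x":0,"y":0,"z":-0.06,"wx":0,"wy":0,"wz":0,"fingers":0.6},
  ],
)

```text
clock: 9.88
tool_pos: [0.6195, -0.1161, 0.193]
eef_rot: [0.627, 0.779, -0.005, -0.005]
contact_force: [0.2, 1.1, 0.2]
opening: 0.803
```

Run:
```python
from h import *
s,p,y,M=st()
rep([(.5655,.0904,.23,15.7)])
for n in("top","side"):
    p,d=snapshot(n);W=cloud(n,d);cv2.imwrite(f"pics/{n}2.png",p[:,:,::-1])
    S=W.reshape(-1,3);k=S[(np.hypot(S[:,0]-.6245,S[:,1]+.115)<.03)&(S[:,2]>.1)&(S[:,2]<.166)];print(n,len(k),k.mean(0) if len(k) else '', k[:,2].max() if len(k) else '')
```

```text
9.88 [ 0.6195 -0.1161  0.193 ] yaw 102.3 q [ 0.39  0.79 -0.52  1.57  0.46  0.92  1.49] op 0.803 F [0.2 1.1 0.2] Mo [ 0.01 -0.09  0.  ]
level: wx -0.0045 wy -0.0007
(0.5655, 0.0904, 0.23, 15.7) 9
   (np.float64(0.0296), np.float64(-0.0012), np.float64(-0.0051), np.float64(0.0535))
   (np.float64(0.029), np.float64(-0.0061), np.float64(-0.0051), np.float64(0.0535))
   (np.float64(0.0276), np.float64(-0.0109), np.float64(-0.0051), np.float64(0.0535))
   (np.float64(0.0254), np.float64(-0.0154), np.float64(-0.0051), np.float64(0.0535))
   (np.float64(0.0224), np.float64(-0.0194), np.float64(-0.0051), np.float64(0.0535))
   (np.float64(0.0189), np.float64(-0.0229), np.float64(-0.0051), np.float64(0.0535))
   (np.float64(0.0148), np.float64(-0.0257), np.float64(-0.0051), np.float64(0.0535))
   (np.float64(0.0103), np.float64(-0.0278), np.float64(-0.0051), np.float64(0.0535))
   (np.float64(0.0055), np.float64(-0.0291), np.float64(-0.0051), np.float64(0.0535))
top 144 [ 0.61054376 -0.11389064  0.1505999 ] 0.16555963212965974
side 415 [ 0.61572696 -0.11781465  0.14185851] 0.15940738608267746
```

apply_moves(
  series=[
    {"x":0.0296,"y":-0.001,"z":-0.015,"wx":-0.0045,"wy":-0.0007,"wz":0.0535,"fingers":0.6},
    {"x":0.029,"y":-0.006,"z":-0.015,"wx":0,"wy":0,"wz":0.0535,"fingers":0.6},
    {"x":0.0276,"y":-0.011,"z":-0.005,"wx":0,"wy":0,"wz":0.0535,"fingers":0.6},
    {"x":0.0254,"y":-0.0154,"z":0,"wx":0,"wy":0,"wz":0.0535,"fingers":0.6},
    {"x":0.0224,"y":-0.0194,"z":0,"wx":0,"wy":0,"wz":0.0535,"fingers":0.6},
    {"x":0.0189,"y":-0.0229,"z":0,"wx":0,"wy":0,"wz":0.0535,"fingers":0.6},
    {"x":0.0148,"y":-0.0257,"z":0,"wx":0,"wy":0,"wz":0.0535,"fingers":0.6},
  ],
)

```text
clock: 10.85
tool_pos: [0.5824, 0.0455, 0.2236]
eef_rot: [0.961, 0.278, 0.004, 0.004]
contact_force: [-0.3, 0.2, -0.6]
opening: 0.804
```

Run:
```python
from h import *
rep([(.5655,.0904,.15,15.7)])
p,d=snapshot("side");cv2.imwrite("pics/s3.png",cv2.resize(p[150:300,210:430,::-1],(770,525),interpolation=cv2.INTER_CUBIC))
```

```text
10.85 [0.5824 0.0455 0.2236] yaw 32.3 q [-0.06  0.65 -0.17  1.72  0.15  0.78  0.26] op 0.804 F [-0.3  0.2 -0.6] Mo [-0.02  0.09  0.01]
level: wx 0.0033 wy -0.0020
(0.5655, 0.0904, 0.15, 15.7) 2
   (np.float64(0.0061), np.float64(-0.0294), np.float64(0.046), np.float64(0.0461))
   (np.float64(0.0017), np.float64(-0.0299), np.float64(0.046), np.float64(0.0461))
```

View pics/s3.png

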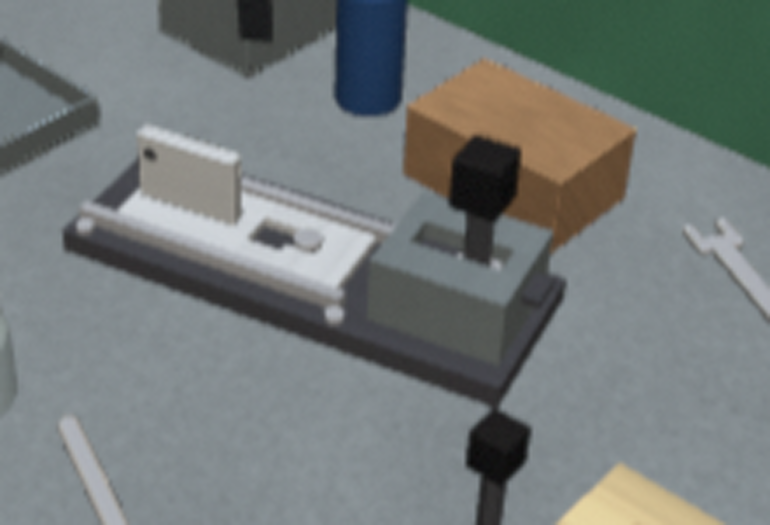

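The key stands upright in the socket at (485,190) and the catch is no longer visible. The bracket is still at its start, with its web at (190,175). Next, the bracket grasp.

apply_moves(
  series=[
    {"x":0.0061,"y":-0.0294,"z":0.04,"wx":0.0033,"wy":-0.002,"wz":0.046,"fingers":0.3},
    {"x":0.0017,"y":-0.0299,"z":0.04,"wx":0,"wy":0,"wz":0.046,"fingers":0.3},
    {"x":0,"y":0,"z":0,"wx":0,"wy":0,"wz":0,"fingers":0.3},
  ],
)

```text
clock: 11.28
tool_pos: [0.565, 0.0956, 0.1579]
eef_rot: [0.991, 0.137, 0.0, -0.001]
contact_force: [-1.0, -1.5, -0.1]
opening: 0.65
```

Run:
```python
from h import *
rep([(.5655,.0904,.04,15.7)])
```

```text
11.28 [0.565  0.0956 0.1579] yaw 15.8 q [-0.2   0.73 -0.07  1.81  0.08  0.61 -0.05] op 0.65 F [-1.  -1.5 -0.1] Mo [-0.04  0.03 -0.  ]
level: wx -0.0008 wy -0.0004
(0.5655, 0.0904, 0.04, 15.7) 2
   (np.float64(-0.0006), np.float64(0.0032), np.float64(0.0737), np.float64(0.0003))
   (np.float64(-0.0006), np.float64(0.0032), np.float64(0.0737), np.float64(0.0003))
```

apply_moves(
  series=[
    {"x":-0.0006,"y":0.0063,"z":0.05,"wx":-0.0008,"wy":-0.0004,"wz":0,"fingers":0.3},
    {"x":0,"y":0,"z":0.06,"wx":0,"wy":0,"wz":0,"fingers":0.3},
    {"x":0,"y":0,"z":0.03,"wx":0,"wy":0,"wz":0,"fingers":0.3},
  ],
)

```text
clock: 11.65
tool_pos: [0.5728, 0.0858, 0.0481]
eef_rot: [0.99, 0.143, 0.006, 0.001]
contact_force: [1.2, -0.7, -0.3]
opening: 0.651
```

Run:
```python
from h import *
rep([(.5655,.0904,.04,15.7)])
```

```text
11.65 [0.5728 0.0858 0.0481] yaw 16.4 q [-0.2   0.91 -0.05  1.85  0.11  0.38 -0.05] op 0.651 F [ 1.2 -0.7 -0.3] Mo [-0.04  0.07 -0.  ]
level: wx 0.0014 wy -0.0034
(0.5655, 0.0904, 0.04, 15.7) 1
   (np.float64(-0.0072), np.float64(-0.0081), np.float64(0.0101), np.float64(0.0038))
```

apply_moves(
  series=[
    {"x":-0.0072,"y":-0.0081,"z":0.007,"wx":0.0014,"wy":-0.0034,"wz":0.0038,"fingers":0.3},
    {"x":0,"y":0,"z":0,"wx":0,"wy":0,"wz":0,"fingers":0.3},
  ],
)

```text
clock: 11.9
tool_pos: [0.5663, 0.0878, 0.0427]
eef_rot: [0.991, 0.137, -0.0, 0.0]
contact_force: [0.1, -0.3, -0.5]
opening: 0.648
```

Run:
```python
from h import *
rep([(.5655,.0904,.04,15.7)])
```

```text
11.9 [0.5663 0.0878 0.0427] yaw 15.8 q [-0.21  0.91 -0.05  1.85  0.11  0.38 -0.06] op 0.648 F [ 0.1 -0.3 -0.5] Mo [-0.05  0.05  0.02]
level: wx 0.0003 wy 0.0003
(0.5655, 0.0904, 0.04, 15.7) 1
   (np.float64(-0.0001), np.float64(-0.0034), np.float64(0.0034), np.float64(0.0005))
```

Level and centred, so I'm gripping now.

apply_moves(
  series=[
    {"x":0,"y":-0.0034,"z":0.002,"wx":0,"wy":0,"wz":0,"fingers":-0.2},
    {"x":0,"y":0,"z":0,"wx":0,"wy":0,"wz":0,"fingers":-0.9},
    {"x":0,"y":0,"z":0,"wx":0,"wy":0,"wz":0,"fingers":-0.9},
    {"x":0,"y":0,"z":0,"wx":0,"wy":0,"wz":0,"fingers":-0.9},
    {"x":0,"y":0,"z":0,"wx":0,"wy":0,"wz":0,"fingers":-0.9},
  ],
  force=50,
)

```text
clock: 12.52
tool_pos: [0.5679, 0.0904, 0.0447]
eef_rot: [0.99, 0.138, 0.003, 0.0]
contact_force: [0.6, -0.6, -0.8]
opening: 0.154
```

Run:
```python
from h import *
rep()
```

```text
12.53 [0.5679 0.0904 0.0447] yaw 15.9 q [-0.21  0.91 -0.05  1.85  0.11  0.37 -0.06] op 0.154 F [ 0.6 -0.6 -0.8] Mo [-0.1   0.22 -0.05]
level: wx 0.0005 wy -0.0016
```

apply_moves(
  series=[
    {"x":0,"y":0.0125,"z":0,"wx":0,"wy":0,"wz":0,"fingers":-0.9},
    {"x":0,"y":0.0125,"z":0,"wx":0,"wy":0,"wz":0,"fingers":-0.9},
  ],
)

```text
clock: 12.78
tool_pos: [0.5731, 0.0727, 0.0447]
eef_rot: [0.99, 0.139, 0.002, -0.001]
contact_force: [0.1, 3.2, 0.6]
opening: 0.156
```

Run:
```python
from h import *
rep()
d=st()[1][:2]-np.array([.5679,.0904]);a=np.radians(15.7);print("slid",d@[np.sin(a),-np.cos(a)],d@[np.cos(a),np.sin(a)])
```

```text
12.78 [0.5731 0.0727 0.0447] yaw 16.0 q [-0.17  0.91 -0.06  1.84  0.12  0.38 -0.04] op 0.156 F [0.1 3.2 0.6] Mo [ 0.24  0.29 -0.05]
level: wx -0.0003 wy -0.0015
slid 0.01848532026535576 0.00023367812094426946
```

apply_moves(
  series=[
    {"x":0,"y":0.01,"z":0,"wx":0,"wy":0,"wz":0,"fingers":-0.9},
    {"x":0,"y":0.004,"z":0,"wx":0,"wy":0,"wz":0,"fingers":-0.9},
    {"x":0,"y":0.003,"z":0,"wx":0,"wy":0,"wz":0,"fingers":-0.9},
  ],
)

```text
clock: 13.15
tool_pos: [0.5765, 0.0607, 0.0448]
eef_rot: [0.99, 0.139, 0.002, -0.003]
contact_force: [-3.9, 9.8, 5.0]
opening: 0.154
```

Run:
```python
from h import *
rep()
d=st()[1][:2]-np.array([.5679,.0904]);a=np.radians(15.7);print("slid",d@[np.sin(a),-np.cos(a)],d@[np.cos(a),np.sin(a)])
```

```text
13.15 [0.5765 0.0607 0.0448] yaw 16.0 q [-0.14  0.91 -0.07  1.84  0.12  0.39 -0.02] op 0.154 F [-3.9  9.8  5. ] Mo [ 1.38  0.78 -0.08]
level: wx -0.0015 wy -0.0015
slid 0.03094245303319665 0.00023085977188902086
```

It has met the lock block at 30.9 mm. Backing off 1 mm and lifting straight up.

apply_moves(
  series=[
    {"x":0,"y":-0.0012,"z":0,"wx":-0.0008,"wy":0,"wz":0,"fingers":-0.9},
    {"x":0,"y":0,"z":-0.012,"wx":0,"wy":0,"wz":0,"fingers":-0.9},
    {"x":0,"y":0,"z":-0.015,"wx":0,"wy":0,"wz":0,"fingers":-0.9},
  ],
)

```text
clock: 13.52
tool_pos: [0.5746, 0.0601, 0.0657]
eef_rot: [0.99, 0.139, 0.0, -0.001]
contact_force: [-0.8, 1.2, -4.9]
opening: 0.156
```

Run:
```python
from h import *
rep()
d=st()[1][:2]-np.array([.5679,.0904]);a=np.radians(15.7);print("slid",d@[np.sin(a),-np.cos(a)],d@[np.cos(a),np.sin(a)])
```

```text
13.53 [0.5746 0.0601 0.0657] yaw 16.0 q [-0.14  0.88 -0.07  1.84  0.12  0.43 -0.02] op 0.156 F [-0.8  1.2 -4.9] Mo [ 0.53  0.18 -0.06]
level: wx -0.0006 wy -0.0001
slid 0.031031416710118043 -0.001757433977749513
```

apply_moves(
  series=[
    {"x":0.0005,"y":-0.002,"z":-0.02,"wx":0,"wy":0,"wz":0,"fingers":-0.9},
    {"x":0,"y":-0.002,"z":-0.05,"wx":0,"wy":0,"wz":0,"fingers":-0.9},
    {"x":0,"y":-0.005,"z":-0.06,"wx":0,"wy":0,"wz":0,"fingers":-0.9},
    {"x":0,"y":-0.01,"z":-0.03,"wx":0,"wy":0,"wz":0,"fingers":-0.9},
  ],
)

```text
clock: 14.02
tool_pos: [0.5708, 0.0713, 0.2002]
eef_rot: [0.991, 0.137, -0.0, 0.001]
contact_force: [-0.3, -0.9, -3.9]
opening: 0.155
```

Run:
```python
from h import *
rep([(.46,.353,.19,89)])
```

```text
14.03 [0.5708 0.0713 0.2002] yaw 15.8 q [-0.15  0.67 -0.09  1.76  0.09  0.71 -0.01] op 0.155 F [-0.3 -0.9 -3.9] Mo [-0.06  0.05 -0.07]
level: wx 0.0006 wy 0.0001
(0.46, 0.353, 0.19, 89) 7
   (np.float64(-0.0054), np.float64(-0.0538), np.float64(0.0018), np.float64(-0.0581))
   (np.float64(0.0045), np.float64(-0.0539), np.float64(0.0018), np.float64(-0.0581))
   (np.float64(0.0142), np.float64(-0.0522), np.float64(0.0018), np.float64(-0.0581))
   (np.float64(0.0234), np.float64(-0.0487), np.float64(0.0018), np.float64(-0.0581))
   (np.float64(0.0319), np.float64(-0.0436), np.float64(0.0018), np.float64(-0.0581))
   (np.float64(0.0393), np.float64(-0.0371), np.float64(0.0018), np.float64(-0.0581))
   (np.float64(0.0454), np.float64(-0.0294), np.float64(0.0018), np.float64(-0.0581))
```

apply_moves(
  series=[
    {"x":-0.0054,"y":-0.0538,"z":0.001,"wx":0,"wy":0,"wz":-0.058,"fingers":-0.9},
    {"x":0.0045,"y":-0.0539,"z":0.001,"wx":0,"wy":0,"wz":-0.058,"fingers":-0.9},
    {"x":0.0142,"y":-0.0522,"z":0.001,"wx":0,"wy":0,"wz":-0.058,"fingers":-0.9},
    {"x":0.0234,"y":-0.0487,"z":0.001,"wx":0,"wy":0,"wz":-0.058,"fingers":-0.9},
    {"x":0.0319,"y":-0.0436,"z":0.001,"wx":0,"wy":0,"wz":-0.058,"fingers":-0.9},
    {"x":0.0393,"y":-0.0371,"z":0.001,"wx":0,"wy":0,"wz":-0.058,"fingers":-0.9},
    {"x":0.03,"y":-0.02,"z":0.001,"wx":0,"wy":0,"wz":-0.03,"fingers":-0.9},
    {"x":0,"y":0,"z":0,"wx":0,"wy":0,"wz":0,"fingers":-0.9},
  ],
)

```text
clock: 15.02
tool_pos: [0.4643, 0.3405, 0.2047]
eef_rot: [0.734, 0.679, 0.006, 0.009]
contact_force: [-0.2, -0.5, -3.1]
opening: 0.153
```

Run:
```python
from h import *
rep([(.46,.353,.10,89)])
```

```text
15.03 [0.4643 0.3405 0.2047] yaw 85.6 q [-0.5   0.68 -0.39  1.76  0.38  0.76  0.41] op 0.153 F [-0.2 -0.5 -3.1] Mo [-0.02  0.02  0.02]
level: wx 0.0067 wy 0.0012
(0.46, 0.353, 0.1, 89) 2
   (np.float64(0.0076), np.float64(-0.0033), np.float64(0.0655), np.float64(-0.0096))
   (np.float64(0.0077), np.float64(-0.0031), np.float64(0.0655), np.float64(-0.0096))
```

apply_moves(
  series=[
    {"x":0.0155,"y":-0.0065,"z":0.03,"wx":0.0067,"wy":0.0012,"wz":-0.019,"fingers":-0.9},
    {"x":0,"y":0,"z":0.03,"wx":0,"wy":0,"wz":0,"fingers":-0.9},
    {"x":0,"y":0,"z":0.03,"wx":0,"wy":0,"wz":0,"fingers":-0.9},
  ],
)

```text
clock: 15.4
tool_pos: [0.466, 0.3488, 0.135]
eef_rot: [0.716, 0.698, 0.002, 0.004]
contact_force: [0.5, -1.0, -4.3]
opening: 0.156
```

Run:
```python
from h import *
rep([(.46,.353,.04,89)])
p,d=snapshot("top");cv2.imwrite("pics/t4.png",cv2.resize(p[140:300,80:300,::-1],(770,560)))
p,d=snapshot("side");W=cloud("side",d);cv2.imwrite("pics/s4.png",cv2.resize(p[60:280,80:330,::-1],(680,598)))
```

```text
15.4 [0.466  0.3488 0.135 ] yaw 88.5 q [-0.52  0.79 -0.36  1.79  0.44  0.64  0.41] op 0.156 F [ 0.5 -1.  -4.3] Mo [0.05 0.05 0.02]
level: wx 0.0028 wy 0.0008
(0.46, 0.353, 0.04, 89) 2
   (np.float64(0.0026), np.float64(-0.0038), np.float64(0.0593), np.float64(-0.0013))
   (np.float64(0.0026), np.float64(-0.0038), np.float64(0.0593), np.float64(-0.0013))
```

View pics/s4.png

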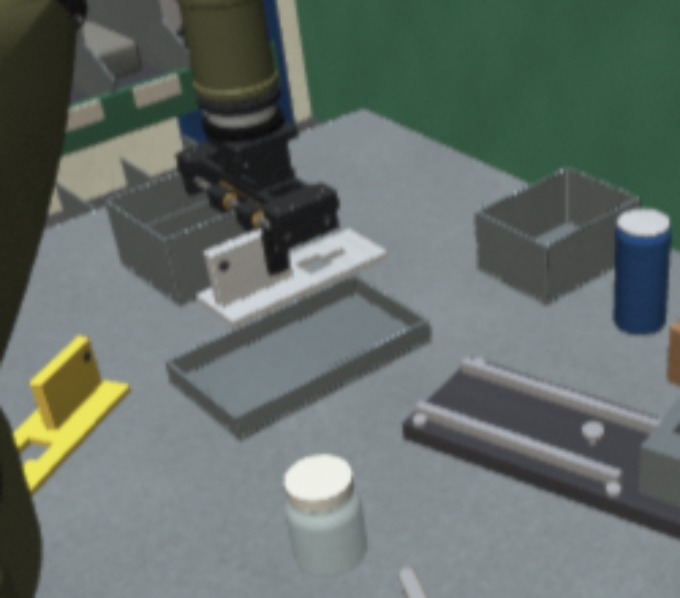

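The bracket hangs level, plate down, with the plate at (290,275) above the low bin at (300,355). The rail is empty and the bystanders haven't moved. Lowering in steps.

apply_moves(
  series=[
    {"x":0.0052,"y":-0.0076,"z":0.03,"wx":0.0028,"wy":0.0008,"wz":-0.0026,"fingers":-0.9},
    {"x":0,"y":0,"z":0.03,"wx":0,"wy":0,"wz":0,"fingers":-0.9},
    {"x":0,"y":0,"z":0.015,"wx":0,"wy":0,"wz":0,"fingers":-0.9},
  ],
)

```text
clock: 15.88
tool_pos: [0.4635, 0.3495, 0.0765]
eef_rot: [0.715, 0.699, 0.0, 0.002]
contact_force: [0.4, -0.5, -4.1]
opening: 0.155
```

Run:
```python
from h import *
rep([(.46,.353,.032,89)])
```

```text
15.88 [0.4635 0.3495 0.0765] yaw 88.6 q [-0.55  0.88 -0.3   1.82  0.49  0.52  0.36] op 0.155 F [ 0.4 -0.5 -4.1] Mo [0.03 0.03 0.04]
level: wx 0.0012 wy 0.0010
(0.46, 0.353, 0.032, 89) 1
   (np.float64(0.0043), np.float64(-0.0044), np.float64(0.0556), np.float64(-0.002))
```

apply_moves(
  series=[
    {"x":0.0043,"y":-0.0044,"z":0.02,"wx":0.0012,"wy":0.001,"wz":-0.002,"fingers":-0.9},
    {"x":0,"y":0,"z":0.02,"wx":0,"wy":0,"wz":0,"fingers":-0.9},
    {"x":0,"y":0,"z":0.01,"wx":0,"wy":0,"wz":0,"fingers":-0.9},
  ],
)

```text
clock: 16.25
tool_pos: [0.4617, 0.3531, 0.036]
eef_rot: [0.714, 0.7, 0.001, 0.001]
contact_force: [0.1, -0.3, -3.7]
opening: 0.157
```

Run:
```python
from h import *
rep([(.46,.353,.028,89)])
```

```text
16.25 [0.4617 0.3531 0.036 ] yaw 88.9 q [-0.58  0.94 -0.27  1.83  0.52  0.44  0.33] op 0.157 F [ 0.1 -0.3 -3.7] Mo [-0.    0.02 -0.01]
level: wx 0.0009 wy -0.0004
(0.46, 0.353, 0.028, 89) 1
   (np.float64(-0.0002), np.float64(-0.0022), np.float64(0.0099), np.float64(-0.0005))
```

apply_moves(
  series=[
    {"x":0,"y":0,"z":0.004,"wx":0.0009,"wy":-0.0004,"wz":0,"fingers":-0.9},
    {"x":0,"y":0,"z":0.004,"wx":0,"wy":0,"wz":0,"fingers":-0.9},
    {"x":0,"y":0,"z":0.003,"wx":0,"wy":0,"wz":0,"fingers":-0.9},
  ],
)

```text
clock: 16.62
tool_pos: [0.4618, 0.3533, 0.0285]
eef_rot: [0.714, 0.7, 0.0, 0.0]
contact_force: [-7.0, -5.8, 29.4]
opening: 0.154
```

Run:
```python
from h import *
rep()
```

```text
16.62 [0.4618 0.3533 0.0285] yaw 88.9 q [-0.58  0.95 -0.26  1.82  0.52  0.43  0.33] op 0.154 F [-7.  -5.8 29.4] Mo [-0.96  1.18  0.02]
level: wx 0.0002 wy 0.0001
```

Floor contact is felt at z = 0.0285, as predicted. Easing off, opening partway inside the bin and rising.

apply_moves(
  series=[
    {"x":0,"y":0,"z":-0.001,"wx":0,"wy":0,"wz":0,"fingers":-0.9},
    {"x":0,"y":0,"z":0,"wx":0,"wy":0,"wz":0,"fingers":-0.2},
    {"x":0,"y":0,"z":0,"wx":0,"wy":0,"wz":0,"fingers":-0.2},
    {"x":0,"y":0,"z":0,"wx":0,"wy":0,"wz":0,"fingers":-0.2},
    {"x":0,"y":0,"z":-0.03,"wx":0,"wy":0,"wz":0,"fingers":-0.2},
    {"x":0,"y":0,"z":-0.06,"wx":0,"wy":0,"wz":0,"fingers":-0.2},
    {"x":0,"y":0,"z":-0.06,"wx":0,"wy":0,"wz":0,"fingers":-0.2},
    {"x":0,"y":0,"z":-0.06,"wx":0,"wy":0,"wz":0,"fingers":-0.2},
  ],
)

```text
clock: 17.62
tool_pos: [0.4609, 0.3527, 0.1996]
eef_rot: [0.714, 0.701, -0.002, 0.0]
contact_force: [1.1, -0.3, -0.8]
opening: 0.398
```

Run:
```python
from h import *
rep()
p,d=snapshot("side");cv2.imwrite("pics/s5.png",p[:,:,::-1])
W=cloud("side",d);s=W[(W[...,2]>.006)&(W[...,2]<.09)&(abs(W[...,0]-.485)<.115)&(abs(W[...,1]-.3525)<.06)]
pl=s[s[:,2]<.022];A=np.c_[pl[:,:2]-pl[:,:2].mean(0),np.ones(len(pl))];print(len(pl),np.linalg.lstsq(A,pl[:,2],rcond=None)[0],"webtop",np.percentile(s[:,2],99))
P,D=snapshot("top");Wt=cloud("top",D)
print("can",rect(Wt,D,(220,260,75,125),.12,.14),"carton",rect(Wt,D,(265,345,75,140),.062,.078),"key",rect(Wt,D,(320,370,120,190),.145,.17))
```

```text
17.62 [0.4609 0.3527 0.1996] yaw 88.9 q [-0.49  0.7  -0.42  1.73  0.38  0.79  0.46] op 0.398 F [ 1.1 -0.3 -0.8] Mo [ 0.11 -0.01  0.05]
level: wx -0.0008 wy 0.0010
733 [-0.00920978  0.0091352   0.0110548 ] webtop 0.07170314397550775
can (410, array([795.4, 138.6]), array([55.3, 55.6]), 69.8, np.float64(130.4)) carton (2173, array([783.1, -30.7]), array([102.8, 150.5]), 1.03, np.float64(70.6)) key (247, array([ 622.6, -113.5]), array([36.2, 36.8]), 14.29, np.float64(158.6))
```

View pics/s5.png

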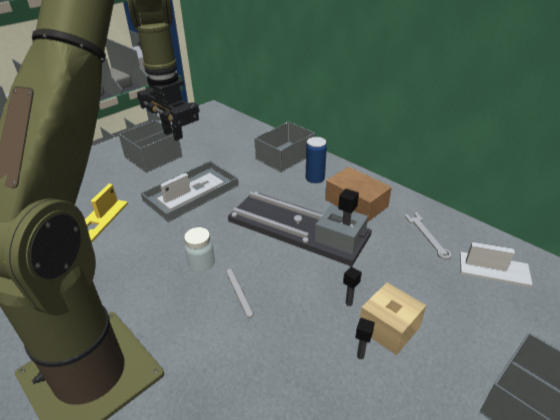

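```bash
python3 -c "
from plant import *
print(finish_job())"
```

```text
the job is handed in; nothing more can be done
None
```

The job is done and handed in at about 17.8 s of the 72 s allowed; `finish_job()` gives no verdict.

- **Key and screw:** I took the largest key from the stand and found the socket about 15 mm towards -y from the slot's centre. The key went in about 33 mm. I turned it anticlockwise 191° in one grip, including play, until the moment jumped from 0.11 to 1.06 Nm, which I took as the stop. The key still stands in the socket, top at 159 mm.
- **Bracket:** I slid it 30.9 mm until it met the lock block, backed off about 1 mm and lifted it off the stud. I then lowered it into the low bin and let go.

**Last checks**
- The plate lies flat on the bin floor: its top is at about 11 mm where 12 was expected, with tilt under 1°. The web top is at 72 mm.
- The can and carton are within about 1 mm of where they started.
- The gripper is clear at z = 0.20.

**Weaker points**
- The sunk catch measured 18.6 mm (side) and 20.9 mm (top) above the bench. A full turn should give about 17.3 mm, so the readings are a little high, probably blurred with the base around it. The bracket slid over it freely.
- I pressed the bracket onto the bin floor with about 29 N at the wrist, within the limits.

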